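# Turn the stiff divider of the bench manual

### The arm

A 6-joint arm with a two-finger parallel gripper is mounted at the origin on the work surface. World frame = base frame: x ahead of the robot, y to its left, z up, the work surface at z = 0. Lengths are in mm, angles in rad, forces in N, time in s.
With the tool pointing down it reaches from about 325 to 900 mm from the base axis. Payload 6.1 kg.
Tool frame: the origin (TCP) lies on the centre line of the jaws, within the pads' length; the fingertips stand 14 mm ahead of it and the grasp point (between the pads) lies 5 mm behind it; z points along the fingers, y is the line along which they close (so a half turn about z gives the same grasp; the last joint's range is limited). The gripper opens to 87 mm and grips with 3 to 60 N. Pads are 19 mm wide; open, the fingers measure 117 mm over their backs; the gripper's body (75 mm by 190 mm) begins 51 mm behind the grasp point.
Start: joints at [1.166, 0.22, 1.526, -0, 1.395, -0.126], TCP at [172, 600.859, 236.538] pointing down, gripper open.
Joint ranges: [-2.98, 2.98], [-0.91, 2.08], [0.09, 2.57], [-1.24, 4.39], [0.2, 2.65], [-2.68, 2.68]. Speed limits (rad/s): [2.57, 2.57, 3.01, 3.14, 3.14, 3.14].

### API

Orientations are given as a unit quaternion [x, y, z, w].
In Python, from station import sense, optics, workorder, nets gives the robot as it stands.
- The arm moves only by the tool arm_command, never from a script. Its argument "commands" is a list of rows, each an object with "travel": the shift along the tool's x, y, z in mm, a list of three; "turn": the turn, a rotation vector about the tool's x, y, z in rad, a list of three; "gripper": the opening, from -1 (shut) to 1 (fully open). A call has 1 to 8 rows; each row shifts and turns the commanded pose from where the row before left it, along the tool's axes as they then stand; what a row does not reach is not made up. A row lasts 1/8 s, in which the tool goes at most 62.5 mm and 10.7 degrees, less where a joint would pass 70% of its speed; a pose out of reach is approached as far as the arm can. A call is refused whole if a number of a shift passes 62.5 or a number of a turn 0.188, either way. A call with a gripper value outside its range is refused whole. The fingers move at their own pace and stop on an object; "squeeze" is the grip in N (left out, the last holds). Time passes only in rows, so rows that do not move let the fingers close. It gives the time, the measured TCP pose, the force, the opening and the grip force at its end, in the units of the state.
- sense(): the state, without advancing time (a new reading comes with each control period).
- optics.read_camera(name): name is "scene" or "top" or "wrist"; returns a dict with "color" (400x640x3 uint8, red, green, blue), "range_z" (400x640 float32, mm along the optical axis (not along the pixel's ray), 0 where there is no reading), "vertical_fov" (degrees; the focal length in pixels is half the picture's height over the tangent of half this angle, whatever the lens; pixels are square), "cx", "cy" (the principal point, pixels), "R" (3x3) and "t" (3): a world point X has camera coordinates R X + t. Camera axes: x right, y down, z forward; pixel columns grow to the right and rows downward; lengths in mm; the calibration is good to about 2 mm. A picture is of the moment at which its call begins.
- workorder.sign_off(): hands the job in; it is judged then, once.
Trained networks look in the newest picture that a camera, given by its name, has taken for a name from the list of things; names that differ only in an ending like _2 or _b are one class to them, and where a whole thing is asked for, a point or a joint stands for the part that bears it (a point fixed in the world has none). Each returns a list of dicts, best first, with "confidence" (0 to 1); they miss things now and then, are a little off and sometimes report something else, mostly with a low value. They report only what shows in the picture. A call takes as long as a camera call.
- nets.recognise(camera, thing): "at" ([column, row] as shares, 0 to 1, of the picture: columns of its width, rows of its height, amid what is visible of it).
- nets.masks_of(camera, thing): "pixels" (400x640 bool, what is visible of it) and "at" ([column, row] as shares, 0 to 1, of the picture: columns of its width, rows of its height, amid what is visible of it).
- nets.spot_point(camera, thing): "at" ([column, row] as shares, 0 to 1, of the picture: columns of its width, rows of its height: a listed point, or the origin of a listed thing).
The state is a dict: "time": time; "joint_positions": joint angles; "qd": joint speeds; "tau": joint torques, N m; "tool_pos": TCP position; "orientation": TCP orientation; "wrist_force": force on the tool from outside, world axes, zero at the start; "torque": the same for the moment, N m; "opening": finger opening in mm; "grip_force": force on a finger pad.
Only numpy, scipy, OpenCV 4.12 (cv2) and the standard library are available. Lean on these libraries where they do the work, as an engineer would, in place of code of your own. Each camera call takes 0.05 s, during which the arm holds its last target. There are 200 camera calls.

### The job

The test-strip manual, a small ring binder, lies open on the clinic counter. With the fingers only, turn its top divider (the stiff leaf with the reading chart that stands a little off the right-hand pile, right as seen from the robot) over the rings and press it down until it lies flat on the left-hand pile. Do not pinch or grip it, leave the next divider lying on the right, and do not disturb the cup, the jar and the carton around the binder.

Things in the scene. Friction and masses are not known exactly. Their poses are not given: they have to be found in the camera images.
- binder: open A5 ring binder with dark covers 3 mm thick, fixed to the counter, 430 mm wide (its y) by 230 mm (its x); origin on the counter under the middle of the spine. x runs along the spine away from the robot, y to the left, z up. On each side lies a pile of sheets and dividers
- ring_axis (a point): the line about which the dividers turn, at the middle of the spine, 26 mm above the counter; axes as the binder's. Two steel rings, 40 mm across, stand about it at x = -40 and +40 mm; their tops are 48 mm above the counter
- left_pile (a point): middle of the top of the left-hand pile, 24 mm above the counter, 90 mm from the spine's middle line; the pile is 210 mm along the spine and 152 mm wide. The top divider is to lie flat on it, its upper face then 27.5 mm above the counter
- top_divider (a joint): angle of the top divider about the ring axis, rad: 0 flat on the right (-y) pile, 1.57 upright, 3.14 flat on the left (+y) pile. It starts raised by 0.18 to 0.5. It sits stiffly on the rings and stays at whatever angle it is left; at most about 1.5 N at its outer edge turns it. At 0 and 3.14 it stops firmly on the piles
- tab_edge (a point): middle of the outer edge of the top divider's tab, half-way through its thickness, 184 mm from the ring axis. The divider: a pale grey rigid leaf, 3 mm thick, 80 g, 210 mm along the spine, 14 to 166 mm out from the ring axis, which lies in its middle plane; the tab, 40 mm along the spine (binder x = -20 to +20 mm), juts out 18 mm more. Small coloured squares on its front
- next_divider (a joint): angle of the next divider, the same kind of leaf lying 3.5 mm below the top one's flat place on the right, rad: 0 flat on the right; its tab is 42 mm nearer the robot than the top divider's. To be left at 0
- cup_mid (a point): centre of a white screw-lid specimen cup, 68 mm wide and 71 mm high, loose, standing on the counter beside the binder
- jar_mid (a point): centre of a small capped jar, 56 mm wide and 85 mm high, loose, standing on the counter beside the binder
- carton_mid (a point): centre of a small pale carton, 45 by 62 mm and 70 mm high, loose, standing on the counter beside the binder

How it is judged:
By the outcome, as a careful person would: the job done as asked, in the order asked, and still so for the second after the job is handed in, with the robot touching nothing.
It also fails if it takes over 45 s, if anything falls off the work surface, if the arm or the gripper's body presses on something with over 40 N, if the wrist force passes 120 N, or if a joint passes its speed limit or range.

## Working session

There is one attempt and no reset: what is moved stays moved. The work goes in short steps, Python scripts to look and compute and a tool call to move; the robot and the scene stay as the last step left them, time stands still between calls to the robot, and variables do not carry over. Pictures are saved under pics/ and viewed, at most 10 in all, crops included, and the job is handed in when it is done.

Besides the shell and the picture viewer there is one more tool, called after ">>>" as name(argument=value, ...), one argument or row to a line, values as JSON. arm_command: Moves the arm, as the interface text tells. Its arguments: {"type":"object","properties":{"commands":{"type":"array"},"squeeze":{"type":"number"}},"required":["commands"]}

```bash
mkdir -p pics; cat > h.py <<'E'
import numpy as np, cv2
from station import sense, optics, workorder, nets
def cam(n): return optics.read_camera(n)
def foc(c): return 200/np.tan(np.radians(c["vertical_fov"])/2)
def world(c,u,v,z=None):
    f=foc(c); z=c["range_z"][v,u] if z is None else z
    z=np.asarray(z,float)
    p=np.stack([(np.asarray(u)-c["cx"])/f*z,(np.asarray(v)-c["cy"])/f*z,z],-1)
    return (p-c["t"])@c["R"]
def proj(c,X):
    p=np.asarray(X)@c["R"].T+c["t"]; f=foc(c)
    return p[...,0]/p[...,2]*f+c["cx"],p[...,1]/p[...,2]*f+c["cy"]
def save(c,name): cv2.imwrite("pics/"+name,c["color"][...,::-1])
E
python3 - <<'E'
from h import *
np.set_printoptions(precision=1,suppress=True)
for n in("top","scene"):
    c=cam(n); save(c,n+"1.png"); print(n,(-c["R"].T@c["t"]))
    for t in("binder","ring_axis","left_pile","top_divider","tab_edge","next_divider","cup_mid","jar_mid","carton_mid"):
        for r in nets.spot_point(n,t)[:2] if t not in("top_divider","next_divider") else nets.masks_of(n,t)[:2]:
            u,v=int(r["at"][0]*640),int(r["at"][1]*400); print(t,round(r["confidence"],2),u,v,world(c,u,v))
print(sense()["orientation"],sense()["time"])
E
```

```text
top [ 447.8  103.3 1235.3]
binder 0.56 347 220 [572.7  21.    4.6]
ring_axis 0.93 348 221 [569.9  18.9   7.9]
left_pile 0.84 310 225 [559.6 110.   24.1]
top_divider 0.65 388 209 [592.6 -71.3  52.4]
tab_edge 0.95 424 203 [ 601.6 -148.4   84.6]
next_divider 0.53 427 219 [ 571.6 -168.    21.4]
cup_mid 0.58 238 260 [477.7 272.4  70.7]
jar_mid 0.72 210 203 [605.8 334.4  84.9]
carton_mid 0.6 318 153 [722.2  89.9  70.6]
scene [1234.6  411.5  695.3]
binder 0.67 288 211 [583.   20.4   3.5]
ring_axis 0.69 288 200 [542.5  -1.9   0.4]
left_pile 0.56 323 208 [555.3 105.   24.4]
top_divider 0.66 254 190 [598.9 -64.7  53.8]
tab_edge 0.95 218 174 [ 526.7 -236.9   -2.6]
next_divider 0.9 232 222 [694.6 -69.4  24.3]
cup_mid 0.68 400 208 [511.2 283.8  58.6]
jar_mid 0.8 410 246 [632.5 340.1  72.5]
carton_mid 0.83 285 251 [749.4 107.1  61.7]
[0.1 1.  0.  0. ] 1.0
```

View pics/top1.png

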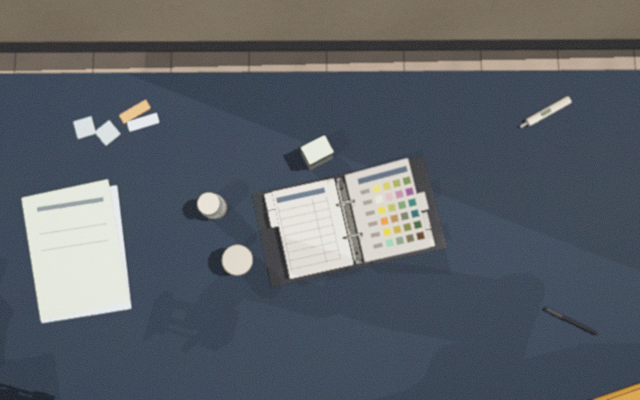

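View pics/scene1.png

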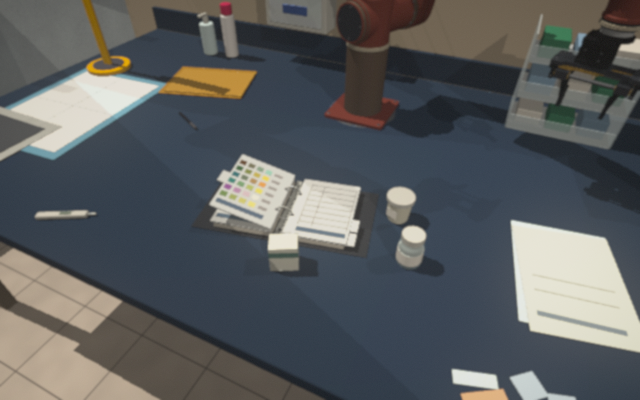

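The top view shows the binder at about (348,221) with the chart leaf on the right and its tab at (424,203). The cup is at (238,260), the jar at (210,203) and the carton at (318,153). The scene view agrees, with the leaf raised and nothing standing to its right. Next I'll fit the binder pose and the leaf angle.

```bash
python3 - <<'E'
from h import *
from scipy.optimize import least_squares
np.set_printoptions(precision=3,suppress=True)
c=cam("top")
v,u=np.mgrid[130:300,230:470]; P=world(c,u.ravel(),v.ravel(),c["range_z"][v,u].ravel())
p=P-[570,20,0]
z=P[:,2]
a=0.17; ly=-np.sin(a)*p[:,0]+np.cos(a)*p[:,1]; lx=np.cos(a)*p[:,0]+np.sin(a)*p[:,1]
L=P[(ly>5)&(ly<185)&(abs(lx)<125)&(z>18)&(z<32)]
print("left pile",cv2.minAreaRect(L[:,:2].astype(np.float32)),np.median(L[:,2]))
D=P[(ly<-25)&(ly>-215)&(abs(lx)<125)&(z>30)]
r=cv2.minAreaRect(D[:,:2].astype(np.float32));print("leaf",r,len(D))
m=nets.masks_of("top","top_divider")[0]["pixels"]
A=np.c_[D[:,:2],np.ones(len(D))]; k=np.linalg.lstsq(A,D[:,2],rcond=None)[0]; 
res=D[:,2]-A@k; g=abs(res)<5; k=np.linalg.lstsq(A[g],D[g,2],rcond=None)[0]
print("slope",k,"theta",np.arctan(np.hypot(*k[:2])),"yaw from slope",np.arctan2(k[0],-k[1]))
C=P[(z>1.5)&(z<6)&(abs(lx)<140)&(abs(ly)<240)];print("cover",cv2.minAreaRect(C[:,:2].astype(np.float32)))
# dist of others
for n,q in dict(tab=D[D[:,2]>np.percentile(D[:,2],98)].mean(0)).items(): print(n,q)
E
```

```text
left pile ((552.46337890625, 114.16675567626953), (210.2847900390625, 169.98362731933594), 12.076201438903809) 23.756079592505273
leaf ((593.0381469726562, -79.01383209228516), (212.21258544921875, 155.06019592285156), 10.61528491973877) 5690
slope [ 0.065 -0.3   -4.846] theta 0.29816402053265023 yaw from slope 0.2143648482853892
cover ((569.958740234375, 20.0045166015625), (279.8726806640625, 479.8778991699219), 9.765735626220703)
tab [ 611.296 -142.927   79.9  ]
```

```bash
cat > plan.py <<'E'
import sys, json
from h import *
from scipy.spatial.transform import Rotation as Rot
O=np.array([573,17.5,0]); YAW=.205
B=Rot.from_euler('z',YAW).as_matrix()
def pose(tip,b):            # tip=(x',y',z) fingertip centre in binder frame, b=elevation of the tool's back
    z=np.array([0,np.cos(b),-np.sin(b)]); y=np.array([1,0,0.]); x=np.cross(y,z)
    R=B@np.c_[x,y,z]; return O+B@np.asarray(tip,float)-14*R[:,2],R
B0=np.radians(35)
def arc(th,press=0,r=150,x=0):
    b=np.clip(th,B0,np.pi/2); zt=np.array([0,np.cos(b),-np.sin(b)]); xt=np.array([0,np.sin(b),np.cos(b)])
    er=np.array([0,-np.cos(th),np.sin(th)]); et=np.array([0,np.sin(th),np.cos(th)])
    ax=np.array([0,0,26.])
    c=ax+184*er-1.5*et+34*zt if th<b else ax+r*er-1.5*et
    return pose(c-9.5*xt+[x,0,-press],b)
def rows(goals,n,grip=-1):
    """goals: poses; n: rows for each; prints rounded rows from the measured pose"""
    s=sense(); p=np.array(s["tool_pos"]); R=Rot.from_quat(s["orientation"]); out=[]
    for (gp,gR),k in zip(goals,n):
        gR=Rot.from_matrix(gR)
        for i in range(k,0,-1):
            t=R.inv().apply(gp-p)/i; w=(R.inv()*gR).as_rotvec()/i
            t=np.round(t); w=np.round(w,2); out.append((t.astype(int).tolist(),w.tolist()))
            p=p+R.apply(t); R=R*Rot.from_rotvec(w)
    for t,w in out: print(json.dumps(dict(travel=t,turn=w,gripper=grip)), "BIG" if max(map(abs,t))>62.5 or np.linalg.norm(w)>.186 or np.linalg.norm(t)>62.5 else "")
def state():
    s=sense(); tip=B.T@(np.array(s["tool_pos"])+14*Rot.from_quat(s["orientation"]).as_matrix()[:,2]-O)
    z=B.T@Rot.from_quat(s["orientation"]).as_matrix()[:,2]
    print("tip",tip.round(1),"z",z.round(2),"beta",round(np.degrees(np.arctan2(-z[2],z[1])),1),"F",np.round(s["wrist_force"],1),"t",round(s["time"],2),"q",np.round(s["joint_positions"],2))
E
python3 - <<'E'
from plan import *
state()
g1=pose([0,-280,240],np.pi/2); g2=pose([0,-235,150],B0)
rows([g1,g2],[17,7])
E
```

```text
tip [-273.9  652.8  222.6] z [ 0. -0. -1.] beta 90.0 F [-0.3  0.4 -0.2] t 1.1 q [ 1.17  0.22  1.53 -0.    1.39 -0.13]
{"travel": [-40, -41, -1], "turn": [0.0, 0.0, 0.06], "gripper": -1} 
{"travel": [-42, -39, -1], "turn": [0.0, 0.0, 0.06], "gripper": -1} 
{"travel": [-44, -36, -1], "turn": [0.0, 0.0, 0.06], "gripper": -1} 
{"travel": [-47, -33, -1], "turn": [0.0, 0.0, 0.06], "gripper": -1} 
{"travel": [-48, -30, -1], "turn": [0.0, 0.0, 0.07], "gripper": -1} 
{"travel": [-50, -27, -1], "turn": [0.0, 0.0, 0.06], "gripper": -1} 
{"travel": [-52, -24, -1], "turn": [0.0, 0.0, 0.07], "gripper": -1} 
{"travel": [-54, -20, -1], "turn": [0.0, 0.0, 0.06], "gripper": -1} 
{"travel": [-55, -17, -1], "turn": [0.0, 0.0, 0.07], "gripper": -1} 
{"travel": [-56, -13, -1], "turn": [0.0, 0.0, 0.06], "gripper": -1} 
{"travel": [-56, -10, -1], "turn": [0.0, 0.0, 0.07], "gripper": -1} 
{"travel": [-57, -6, -1], "turn": [0.0, 0.0, 0.06], "gripper": -1} 
{"travel": [-57, -2, -1], "turn": [0.0, 0.0, 0.07], "gripper": -1} 
{"travel": [-57, 1, -1], "turn": [0.0, 0.0, 0.06], "gripper": -1} 
{"travel": [-57, 5, -1], "turn": [0.0, 0.0, 0.07], "gripper": -1} 
{"travel": [-57, 9, -1], "turn": [0.0, 0.0, 0.06], "gripper": -1} 
{"travel": [-55, 13, -1], "turn": [0.0, 0.0, 0.07], "gripper": -1} 
{"travel": [5, 0, 14], "turn": [0.0, 0.14, -0.0], "gripper": -1} 
{"travel": [3, 0, 14], "turn": [0.0, 0.14, -0.0], "gripper": -1} 
{"travel": [1, 0, 14], "turn": [0.0, 0.14, -0.0], "gripper": -1} 
{"travel": [-1, 0, 14], "turn": [0.0, 0.13, -0.0], "gripper": -1} 
{"travel": [-3, 0, 14], "turn": [0.0, 0.14, -0.0], "gripper": -1} 
{"travel": [-6, 0, 14], "turn": [0.0, 0.13, -0.0], "gripper": -1} 
{"travel": [-7, -1, 13], "turn": [0.0, 0.14, -0.0], "gripper": -1}
```

>>> arm_command(
  commands=[
    {"travel":[-40,-41,-1],"turn":[0,0,0.06],"gripper":-1},
    {"travel":[-42,-39,-1],"turn":[0,0,0.06],"gripper":-1},
    {"travel":[-44,-36,-1],"turn":[0,0,0.06],"gripper":-1},
    {"travel":[-47,-33,-1],"turn":[0,0,0.06],"gripper":-1},
    {"travel":[-48,-30,-1],"turn":[0,0,0.07],"gripper":-1},
    {"travel":[-50,-27,-1],"turn":[0,0,0.06],"gripper":-1},
    {"travel":[-52,-24,-1],"turn":[0,0,0.07],"gripper":-1},
    {"travel":[-54,-20,-1],"turn":[0,0,0.06],"gripper":-1},
  ],
)

```text
time: 2.1
tool_pos: [388.4, 196.2, 245.0]
orientation: [0.38, 0.925, 0.0, 0.001]
wrist_force: [0.5, -0.2, 0.4]
opening: 14.6
grip_force: 0.0
```

>>> arm_command(
  commands=[
    {"travel":[-55,-17,-1],"turn":[0,0,0.07],"gripper":-1},
    {"travel":[-56,-13,-1],"turn":[0,0,0.06],"gripper":-1},
    {"travel":[-56,-10,-1],"turn":[0,0,0.07],"gripper":-1},
    {"travel":[-57,-6,-1],"turn":[0,0,0.06],"gripper":-1},
    {"travel":[-57,-2,-1],"turn":[0,0,0.07],"gripper":-1},
    {"travel":[-57,1,-1],"turn":[0,0,0.06],"gripper":-1},
    {"travel":[-57,5,-1],"turn":[0,0,0.07],"gripper":-1},
    {"travel":[-57,9,-1],"turn":[0,0,0.06],"gripper":-1},
  ],
)

```text
time: 3.1
tool_pos: [603.8, -208.5, 252.7]
orientation: [0.606, 0.796, 0.0, 0.0]
wrist_force: [1.2, 0.4, -0.6]
opening: 0.5
grip_force: 0.0
```

```bash
python3 - <<'E'
from plan import *
state()
g1=pose([0,-280,240],np.pi/2); g2=pose([0,-235,150],B0)
rows([g1,g2],[1,7])
E
```

```text
tip [ -15.9 -227.5  238.7] z [ 0. -0. -1.] beta 90.0 F [ 1.2  0.4 -0.6] t 3.1 q [-0.46  0.24  1.47  0.    1.43 -0.73]
{"travel": [-53, 12, -1], "turn": [0.0, 0.0, 0.06], "gripper": -1} 
{"travel": [5, 0, 14], "turn": [-0.0, 0.14, 0.0], "gripper": -1} 
{"travel": [3, 0, 14], "turn": [-0.0, 0.14, 0.0], "gripper": -1} 
{"travel": [1, 0, 14], "turn": [-0.0, 0.14, 0.0], "gripper": -1} 
{"travel": [-1, 0, 14], "turn": [-0.0, 0.14, 0.0], "gripper": -1} 
{"travel": [-4, 0, 14], "turn": [-0.0, 0.13, 0.0], "gripper": -1} 
{"travel": [-5, 0, 14], "turn": [-0.0, 0.14, 0.0], "gripper": -1} 
{"travel": [-7, 1, 13], "turn": [-0.0, 0.13, 0.0], "gripper": -1}
```

>>> arm_command(
  commands=[
    {"travel":[-53,12,-1],"turn":[0,0,0.06],"gripper":-1},
    {"travel":[5,0,14],"turn":[0,0.14,0],"gripper":-1},
    {"travel":[3,0,14],"turn":[0,0.14,0],"gripper":-1},
    {"travel":[1,0,14],"turn":[0,0.14,0],"gripper":-1},
    {"travel":[-1,0,14],"turn":[0,0.14,0],"gripper":-1},
    {"travel":[-4,0,14],"turn":[0,0.13,0],"gripper":-1},
    {"travel":[-5,0,14],"turn":[0,0.14,0],"gripper":-1},
    {"travel":[-7,1,13],"turn":[0,0.13,0],"gripper":-1},
  ],
)

```text
time: 4.1
tool_pos: [622.8, -222.1, 157.4]
orientation: [0.557, 0.689, 0.291, -0.36]
wrist_force: [0.1, -0.4, -0.9]
opening: 0.5
grip_force: 0.0
```

```bash
python3 - <<'E'
from plan import *
state()
p,R=arc(.29); back=lambda d:(p-d*R[:,2],R)
rows([back(70),back(0)],[3,4])
c=cam("scene"); save(c,"s2.png")
E
```

```text
tip [-1.000e-01 -2.332e+02  1.494e+02] z [-0.    0.82 -0.57] beta 34.8 F [ 0.1 -0.4 -0.9] t 4.1 q [-0.72  0.91  0.97  0.59  2.04 -0.88]
{"travel": [-12, 0, 17], "turn": [-0.0, -0.0, 0.0], "gripper": -1} 
{"travel": [-12, 0, 17], "turn": [-0.0, -0.0, 0.0], "gripper": -1} 
{"travel": [-12, 0, 18], "turn": [-0.0, -0.0, 0.0], "gripper": -1} 
{"travel": [0, 0, 17], "turn": [-0.0, -0.0, 0.0], "gripper": -1} 
{"travel": [0, 0, 18], "turn": [-0.0, -0.0, 0.0], "gripper": -1} 
{"travel": [0, 0, 17], "turn": [-0.0, -0.0, 0.0], "gripper": -1} 
{"travel": [-1, 1, 18], "turn": [-0.0, -0.0, 0.0], "gripper": -1}
```

View pics/s2.png

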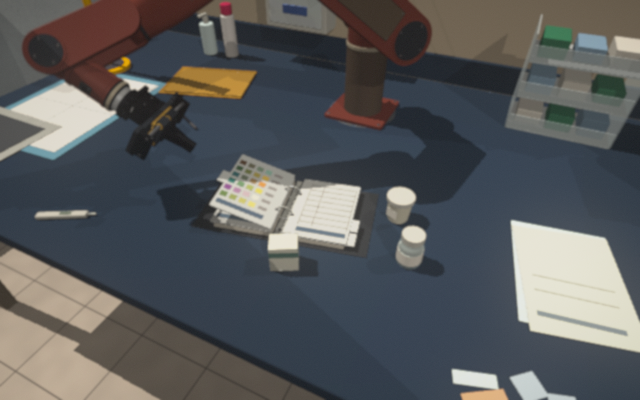

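The scene view shows the gripper tilted at about (160,125), clear of the raised leaf edge near (225,170). I'll slide the fingertips in under the tab.

>>> arm_command(
  commands=[
    {"travel":[-13,0,17],"turn":[0,0,0],"gripper":-1},
    {"travel":[-13,0,17],"turn":[0,0,0],"gripper":-1},
    {"travel":[-13,0,18],"turn":[0,0,0],"gripper":-1},
    {"travel":[0,0,17],"turn":[0,0,0],"gripper":-1},
    {"travel":[0,0,18],"turn":[0,0,0],"gripper":-1},
    {"travel":[0,0,17],"turn":[0,0,0],"gripper":-1},
    {"travel":[0,1,18],"turn":[0,0,0],"gripper":-1},
    {"travel":[0,0,0],"turn":[0,0,0],"gripper":-1},
  ],
)

```text
time: 5.15
tool_pos: [606.7, -143.7, 55.0]
orientation: [0.557, 0.69, 0.29, -0.36]
wrist_force: [0.4, 0.1, 0.6]
opening: 0.5
grip_force: 0.0
```

```bash
python3 - <<'E'
from plan import *
state()
c=cam("scene"); I=cv2.resize(c["color"][90:270,100:390],None,fx=2.7,fy=2.7,interpolation=cv2.INTER_CUBIC); cv2.imwrite("pics/s3.png",I[...,::-1])
rows([arc(t) for t in np.linspace(.29,.85,9)[1:]],[1]*8)
E
```

```text
tip [   0.  -153.2   47. ] z [-0.01  0.82 -0.57] beta 34.9 F [0.4 0.1 0.6] t 5.15 q [-0.65  0.92  1.18  0.58  1.83 -0.95]
{"travel": [14, 0, -5], "turn": [-0.01, -0.0, 0.0], "gripper": -1} 
{"travel": [13, 0, -3], "turn": [0.0, -0.0, 0.0], "gripper": -1} 
{"travel": [12, 0, -2], "turn": [0.0, -0.0, 0.0], "gripper": -1} 
{"travel": [13, 0, -1], "turn": [0.0, -0.0, 0.0], "gripper": -1} 
{"travel": [13, 0, 0], "turn": [0.0, -0.03, 0.0], "gripper": -1} 
{"travel": [11, 0, -1], "turn": [0.0, -0.07, 0.0], "gripper": -1} 
{"travel": [12, 0, 0], "turn": [0.0, -0.07, 0.0], "gripper": -1} 
{"travel": [11, 0, 0], "turn": [0.0, -0.07, 0.0], "gripper": -1}
```

View pics/s3.png

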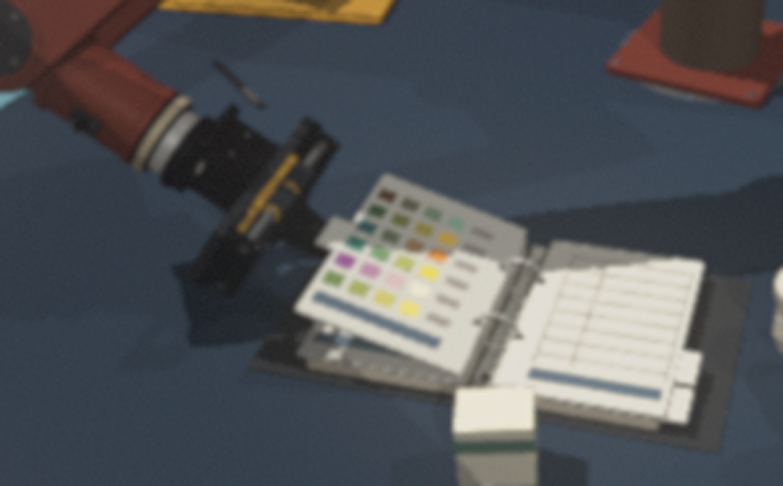

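The fingers enter under the tab at about (325,235) in the crop, and the leaf is clear of them. Now I'll lift.

>>> arm_command(
  commands=[
    {"travel":[14,0,-5],"turn":[0,0,0],"gripper":-1},
    {"travel":[13,0,-3],"turn":[0,0,0],"gripper":-1},
    {"travel":[12,0,-2],"turn":[0,0,0],"gripper":-1},
    {"travel":[13,0,-1],"turn":[0,0,0],"gripper":-1},
    {"travel":[13,0,0],"turn":[0,-0.03,0],"gripper":-1},
    {"travel":[11,0,-1],"turn":[0,-0.07,0],"gripper":-1},
    {"travel":[12,0,0],"turn":[0,-0.07,0],"gripper":-1},
    {"travel":[11,0,0],"turn":[0,-0.07,0],"gripper":-1},
  ],
)

```text
time: 6.2
tool_pos: [596.9, -96.8, 142.9]
orientation: [0.588, 0.728, 0.221, -0.273]
wrist_force: [0.3, -2.1, -0.1]
opening: 0.4
grip_force: 0.6
```

```bash
python3 - <<'E'
from plan import *
state()
rows([arc(t) for t in np.linspace(.85,1.65,9)[1:]],[1]*8)
c=cam("scene"); I=cv2.resize(c["color"][90:270,100:390],None,fx=2.7,fy=2.7); cv2.imwrite("pics/s4.png",I[...,::-1])
E
```

```text
tip [ 1.000e-01 -1.076e+02  1.323e+02] z [-0.    0.66 -0.75] beta 48.9 F [ 0.3 -2.1 -0.1] t 6.2 q [-0.56  0.58  1.4   0.5   1.69 -0.84]
{"travel": [16, 0, 1], "turn": [-0.0, -0.1, 0.01], "gripper": -1} 
{"travel": [16, 0, -1], "turn": [-0.0, -0.1, -0.0], "gripper": -1} 
{"travel": [17, 0, 0], "turn": [-0.0, -0.1, -0.0], "gripper": -1} 
{"travel": [16, 0, 0], "turn": [-0.0, -0.1, -0.0], "gripper": -1} 
{"travel": [17, 0, -1], "turn": [-0.0, -0.1, -0.0], "gripper": -1} 
{"travel": [16, 0, 0], "turn": [-0.01, -0.1, -0.0], "gripper": -1} 
{"travel": [17, 0, -1], "turn": [0.0, -0.1, -0.0], "gripper": -1} 
{"travel": [15, 0, 1], "turn": [0.0, -0.02, -0.0], "gripper": -1}
```

View pics/s4.png

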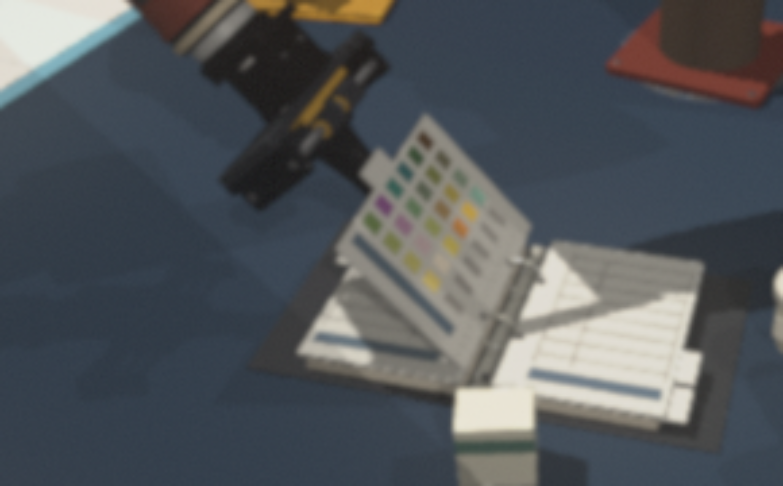

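The leaf has risen to about 50° with the fingers behind its tab at (375,170), and the next divider lies flat at (370,340). I'll continue.

>>> arm_command(
  commands=[
    {"travel":[16,0,1],"turn":[0,-0.1,0],"gripper":-1},
    {"travel":[16,0,-1],"turn":[0,-0.1,0],"gripper":-1},
    {"travel":[17,0,0],"turn":[0,-0.1,0],"gripper":-1},
    {"travel":[16,0,0],"turn":[0,-0.1,0],"gripper":-1},
    {"travel":[17,0,-1],"turn":[0,-0.1,0],"gripper":-1},
    {"travel":[16,0,0],"turn":[0,-0.1,0],"gripper":-1},
    {"travel":[17,0,-1],"turn":[0,-0.1,0],"gripper":-1},
    {"travel":[15,0,1],"turn":[0,-0.02,0],"gripper":-1},
  ],
)

```text
time: 7.25
tool_pos: [571.9, 19.8, 189.9]
orientation: [0.628, 0.778, 0.0, 0.001]
wrist_force: [1.3, -0.2, 1.0]
opening: 0.1
grip_force: 0.4
```

```bash
python3 - <<'E'
from plan import *
state()
rows([arc(t) for t in np.linspace(1.65,2.5,9)[1:]],[1]*8)
E
```

```text
tip [ -0.6   2.5 175.9] z [ 0. -0. -1.] beta 90.1 F [ 1.3 -0.2  1. ] t 7.25 q [-0.1   0.13  1.72 -0.    1.29 -0.32]
{"travel": [14, 1, 2], "turn": [0.0, 0.0, 0.01], "gripper": -1} 
{"travel": [16, 0, 4], "turn": [0.0, 0.0, -0.0], "gripper": -1} 
{"travel": [15, 0, 5], "turn": [0.0, 0.0, -0.0], "gripper": -1} 
{"travel": [14, 0, 7], "turn": [0.0, 0.0, -0.0], "gripper": -1} 
{"travel": [14, 0, 8], "turn": [0.0, 0.0, -0.0], "gripper": -1} 
{"travel": [12, 0, 10], "turn": [0.0, 0.0, -0.0], "gripper": -1} 
{"travel": [12, 0, 11], "turn": [0.0, 0.0, -0.0], "gripper": -1} 
{"travel": [10, 0, 12], "turn": [0.0, 0.0, -0.0], "gripper": -1}
```

>>> arm_command(
  commands=[
    {"travel":[14,1,2],"turn":[0,0,0],"gripper":-1},
    {"travel":[16,0,4],"turn":[0,0,0],"gripper":-1},
    {"travel":[15,0,5],"turn":[0,0,0],"gripper":-1},
    {"travel":[14,0,7],"turn":[0,0,0],"gripper":-1},
    {"travel":[14,0,8],"turn":[0,0,0],"gripper":-1},
    {"travel":[12,0,10],"turn":[0,0,0],"gripper":-1},
    {"travel":[12,0,11],"turn":[0,0,0],"gripper":-1},
    {"travel":[10,0,12],"turn":[0,0,0],"gripper":-1},
  ],
)

```text
time: 8.25
tool_pos: [550.4, 123.7, 128.9]
orientation: [0.628, 0.778, -0.0, -0.0]
wrist_force: [-0.3, -0.3, 0.6]
opening: 0.7
grip_force: 0.3
```

```bash
python3 - <<'E'
from plan import *
state()
rows([arc(t) for t in np.linspace(2.5,3.05,9)[1:]],[1]*8)
c=cam("scene"); I=cv2.resize(c["color"][90:270,180:470],None,fx=2.7,fy=2.7); cv2.imwrite("pics/s5.png",I[...,::-1])
E
```

```text
tip [ -0.6 108.5 114.9] z [-0.  0. -1.] beta 90.0 F [-0.3 -0.3  0.6] t 8.25 q [ 0.08  0.18  1.79  0.    1.18 -0.13]
{"travel": [7, 1, 6], "turn": [-0.0, -0.0, 0.01], "gripper": -1} 
{"travel": [6, 0, 9], "turn": [-0.0, -0.0, -0.0], "gripper": -1} 
{"travel": [4, 0, 9], "turn": [-0.0, -0.0, -0.0], "gripper": -1} 
{"travel": [4, 0, 10], "turn": [-0.0, -0.0, -0.0], "gripper": -1} 
{"travel": [4, 0, 9], "turn": [-0.0, -0.0, -0.0], "gripper": -1} 
{"travel": [3, 0, 10], "turn": [-0.0, -0.0, -0.0], "gripper": -1} 
{"travel": [2, 0, 10], "turn": [-0.0, -0.0, -0.0], "gripper": -1} 
{"travel": [1, 0, 11], "turn": [-0.0, -0.0, -0.0], "gripper": -1}
```

View pics/s5.png

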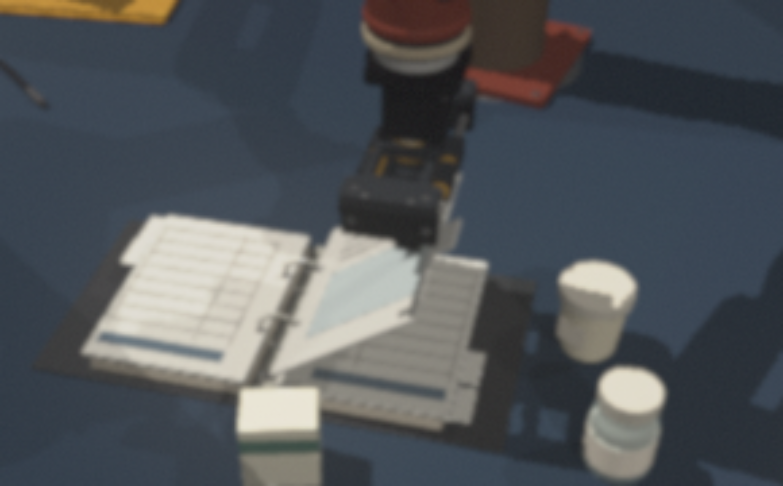

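The leaf now leans well over to the left, with its edge near (400,310), and the fingers are on its upper side. Everything else is undisturbed, so I'll press on down.

>>> arm_command(
  commands=[
    {"travel":[7,1,6],"turn":[0,0,0],"gripper":-1},
    {"travel":[6,0,9],"turn":[0,0,0],"gripper":-1},
    {"travel":[4,0,9],"turn":[0,0,0],"gripper":-1},
    {"travel":[4,0,10],"turn":[0,0,0],"gripper":-1},
    {"travel":[4,0,9],"turn":[0,0,0],"gripper":-1},
    {"travel":[3,0,10],"turn":[0,0,0],"gripper":-1},
    {"travel":[2,0,10],"turn":[0,0,0],"gripper":-1},
    {"travel":[0,0,10],"turn":[0,0,0],"gripper":-1},
  ],
)

```text
time: 9.3
tool_pos: [545.2, 152.7, 56.1]
orientation: [0.628, 0.778, 0.0, -0.0]
wrist_force: [-0.3, 0.5, 1.2]
opening: 0.6
grip_force: 0.3
```

>>> arm_command(
  commands=[
    {"travel":[0,0,4],"turn":[0,0,0],"gripper":-1},
    {"travel":[0,0,4],"turn":[0,0,0],"gripper":-1},
    {"travel":[0,0,2],"turn":[0,0,0],"gripper":-1},
    {"travel":[0,0,0],"turn":[0,0,0],"gripper":-1},
  ],
)

```text
time: 9.8
tool_pos: [545.4, 152.4, 46.8]
orientation: [0.628, 0.778, 0.0, 0.0]
wrist_force: [-0.2, 0.0, -0.1]
opening: 0.4
grip_force: 0.0
```

```bash
python3 -c "
from plan import *
state()"
```

```text
tip [  0.4 137.7  32.8] z [ 0. -0. -1.] beta 90.0 F [-0.2  0.  -0.1] t 9.8 q [ 0.13  0.3   1.82 -0.    1.02 -0.08]
```

Next I'll go down in small steps until the force shows firm contact (target z about 41.5).

>>> arm_command(
  commands=[
    {"travel":[0,0,2],"turn":[0,0,0],"gripper":-1},
    {"travel":[0,0,2],"turn":[0,0,0],"gripper":-1},
    {"travel":[0,0,1],"turn":[0,0,0],"gripper":-1},
    {"travel":[0,0,0],"turn":[0,0,0],"gripper":-1},
  ],
)

```text
time: 10.3
tool_pos: [545.4, 152.4, 41.9]
orientation: [0.628, 0.778, 0.0, 0.0]
wrist_force: [-0.4, -0.2, 0.9]
opening: 0.5
grip_force: 0.7
```

>>> arm_command(
  commands=[
    {"travel":[0,0,1],"turn":[0,0,0],"gripper":-1},
    {"travel":[0,0,0],"turn":[0,0,0],"gripper":-1},
  ],
)

```text
time: 10.55
tool_pos: [545.5, 152.5, 41.7]
orientation: [0.628, 0.778, -0.0, 0.0]
wrist_force: [-3.2, -1.0, 8.5]
opening: 0.1
grip_force: 4.1
```

>>> arm_command(
  commands=[
    {"travel":[0,0,0.5],"turn":[0,0,0],"gripper":-1},
    {"travel":[0,0,0],"turn":[0,0,0],"gripper":-1},
    {"travel":[0,0,0],"turn":[0,0,0],"gripper":-1},
  ],
)

```text
time: 10.92
tool_pos: [545.5, 152.5, 41.7]
orientation: [0.628, 0.778, -0.0, 0.0]
wrist_force: [-4.7, -0.5, 10.9]
opening: 0.2
grip_force: 5.7
```

>>> arm_command(
  commands=[
    {"travel":[0,0,-3],"turn":[0,0,0],"gripper":-1},
    {"travel":[0,0,-10],"turn":[0,0,0],"gripper":-1},
    {"travel":[0,0,-40],"turn":[0,0,0],"gripper":-1},
    {"travel":[0,0,-50],"turn":[0,0,0],"gripper":-1},
    {"travel":[0,0,-60],"turn":[0,0,0],"gripper":-1},
    {"travel":[0,0,-60],"turn":[0,0,0],"gripper":-1},
    {"travel":[0,0,-50],"turn":[0,0,0],"gripper":-1},
    {"travel":[0,0,0],"turn":[0,0,0],"gripper":-1},
  ],
)

```text
time: 11.92
tool_pos: [547.6, 152.8, 319.7]
orientation: [0.628, 0.778, 0.004, 0.004]
wrist_force: [1.2, 0.3, -1.0]
opening: 0.4
grip_force: 0.0
```

```bash
python3 - <<'E'
from plan import *
state()
c=cam("scene"); I=cv2.resize(c["color"][90:270,180:470],None,fx=2.7,fy=2.7); cv2.imwrite("pics/s6.png",I[...,::-1])
v,u=np.mgrid[100:330,150:480]
for n in("scene","top"):
    c=cam(n); P=world(c,u.ravel(),v.ravel(),c["range_z"][v,u].ravel()); l=(P-O)@B
    for lo,hi in((30,60),(60,90),(90,120),(120,150),(152,162),(-60,-30),(-160,-130)):
        m=(l[:,1]>lo)&(l[:,1]<hi)&(abs(l[:,0])<95)&(l[:,2]<60); print(n,lo,hi,m.sum(),np.percentile(l[m,2],[10,50,90]).round(1) if m.sum() else'')
    for t in("cup_mid","jar_mid","carton_mid"):
        for r in nets.spot_point(n,t)[:1]: print(t,round(r["at"][0]*640),round(r["at"][1]*400))
E
```

```text
tip [  2.9 137.6 305.7] z [ 0.01 -0.   -1.  ] beta 90.0 F [ 1.2  0.3 -1. ] t 11.93 q [ 0.13  0.04  1.58  0.    1.52 -0.08]
scene 30 60 611 [25.1 26.7 28.3]
scene 60 90 616 [25.3 26.9 28.3]
scene 90 120 629 [25.2 26.8 28.3]
scene 120 150 635 [25.1 26.7 28.2]
scene 152 162 219 [24.9 26.7 28. ]
scene -60 -30 581 [21.5 23.1 24.8]
scene -160 -130 542 [21.6 23.1 24.6]
cup_mid 401 207
jar_mid 408 247
carton_mid 288 251
top 30 60 593 [24.2 27.1 30.1]
top 60 90 51 [25.  26.7 31.2]
top 90 120 134 [24.6 27.1 29.9]
top 120 150 23 [23.8 27.5 29.5]
top 152 162 8 [23.9 26.2 27.9]
top -60 -30 1005 [20.5 23.5 26.6]
top -160 -130 1001 [20.7 23.7 26.7]
cup_mid 237 261
jar_mid 210 204
carton_mid 316 154
```

View pics/s6.png

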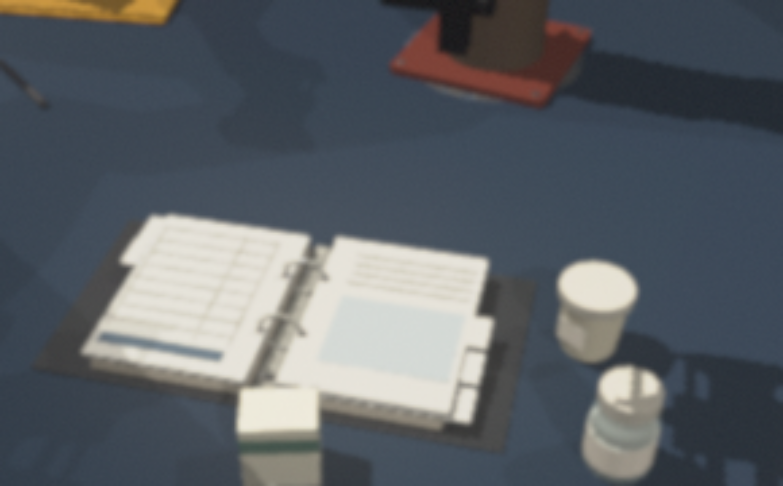

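The leaf lies flat on the left pile, with its back facing up at about (395,325) and no slope from spine to edge. The next divider is flat on the right, and the cup, jar and carton haven't moved. I'll hand the job in.

```bash
python3 -c "
from h import *
print(workorder.sign_off())"
```

```text
the job is handed in; nothing more can be done
None
```

The top divider is turned over the rings and lies flat on the left-hand pile; the next divider is still flat on the right, the cup, jar and carton are where they were, and the job was handed in at about 12 s with the arm clear.

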